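# Fold open the parts cupboard

### The job

Open the wide bench cupboard whose door is made of two folding panels: pull that door by its upright bar handle so that both panels fold together along the track, until it is folded fully open. Leave the single door of the narrow cupboard beside it shut.

Things in the scene. Friction and masses are not known exactly. Their poses are not given: they have to be found in the camera images.
- cupboard: Wide grey steel cupboard (160 deep, 330 wide, 240 mm high) with a door of two plywood panels, each 160 wide, 15 thick; fixed, left or right of a narrow one. Origin: centre of underside; x points front to back, y left as one faces the front, z up. The left panel turns on a fixed pivot at x -82, y +160 mm; the right panel's outer edge slides in the track on x = -82. All hinges lie in the back faces.
- handle: Upright steel bar on the right panel, 12 mm thick, 84 long (62 below to 22 above the origin), held by two level stems 9 mm thick (14 above, 54 below). Origin: on the bar's axis at grip height, 32 mm below the panel's top, 35 mm along the panel from the middle hinge, 40 mm out from the front face (55 from the back face). It turns with the panel: -x out of its face, y along it to the middle hinge.
- fold (a joint): Left panel's angle about its fixed pivot, rad: 0 shut (panels in line), 1.45 at the stop, fully folded. It starts slightly ajar. The right panel makes the same angle with the track, the other way round, so the middle hinge moves out to the front and the panels end back to back at the cupboard's left. Friction holds the door where it is left; 1 to 4 N at the handle moves it.
- side_door (a joint): Angle of the one-panel plywood door of the narrow cupboard (190 mm wide, same depth, height and kind of handle), rad: 0 shut, grows as it opens; it turns easily. Not to be opened.

How it is judged:
By the outcome, as a careful person would: the job done as asked, in the order asked, and still so for the second after the job is handed in, with the robot touching nothing.
It also fails if it takes over 35 s, if anything falls off the work surface, if the arm or the gripper's body presses on something with over 40 N, if the wrist force passes 120 N, or if a joint passes its speed limit or range.

### The arm

A 6-joint arm with a two-finger parallel gripper is mounted at the origin on the work surface. World frame = base frame: x ahead of the robot, y to its left, z up, the work surface at z = 0. Lengths are in m, angles in rad, forces in N, time in s.
With the tool pointing down it reaches from about 0.275 to 0.85 m from the base axis. Payload 5.2 kg.
Tool frame: the origin (TCP) lies on the front face of the gripper's body, between the roots of the fingers; the fingertips stand 73 mm ahead of it and the grasp point (between the pads) lies 54 mm ahead of it (arm.tips_ahead is the distance from the TCP to the fingertips, in m); y points along the fingers, z is the direction in which the jaws open and shut, and the axes are right-handed (so a half turn about y gives the same grasp; the last joint's range is limited). The gripper opens to 85 mm and grips with 20 to 120 N. Pads are 22 mm wide; open, the fingers measure 114 mm over their backs; the gripper's body (76 mm by 85 mm) begins 54 mm behind the grasp point. The pads swing forward as they close: fully open they stand 13 mm farther back than shut.
Start: joints at [-0.203, 0.259, 1.535, -0, 1.348, -0.203], TCP at [0.55, 0, 0.304] pointing down, gripper open.
Joint ranges: [-3.14, 3.14], [-0.91, 2.08], [0.19, 2.58], [-1.22, 4.36], [0.22, 2.71], [-3.12, 3.12]. Speed limits (rad/s): [2.57, 2.57, 3.14, 3.14, 3.14, 3.14].

### API

Orientations are given as a rotation vector (axis times angle).
In Python, from cell import arm gives the robot as it stands.
- The arm moves only by the tool move_arm, never from a script. Its argument "commands" is a list of rows, each an object with "gripper": the opening, from 0 (shut) to 1 (fully open); "linear": the shift along the tool's x, y, z in units of 50 mm (1.0 is 50 mm), a list of three; "delta_rot": the turn, a rotation vector about the tool's x, y, z in units of 6 degrees (1.0 is 6 degrees), a list of three. In form: [{"gripper": gripper, "linear": [tx, ty, tz], "delta_rot": [rx, ry, rz]}, ...]. A call has 1 to 20 rows; each row is the pose to reach, as a shift and turn from the pose commanded when the call began, along the tool's axes at that moment; what a row does not reach only later rows make up. A row lasts 1/10 s, in which the tool goes at most 50 mm and 8.59 degrees, less where a joint would pass 70% of its speed; a pose out of reach is approached as far as the arm can. A call with a gripper value outside its range is refused whole. The fingers move at their own pace and stop on an object; the grip force is fixed at half the most. Time passes only in rows, so rows that repeat a pose let the fingers close. It gives the time, the measured TCP pose, the force and the opening at its end, in the units of the state.
- arm.state(): the state, without advancing time (a new reading comes with each control period).
- arm.grab_frame(name): name is "scene" or "side" or "wrist"; returns (picture, depth): 384x512x3 uint8, red, green, blue; 384x512 float32, m along the optical axis (not along the pixel's ray), 0 where there is no reading.
- arm.camera_model(name): a dict with "K" (3x3 intrinsics, pixels), "dist" ([k1, k2, p1, p2, k3] as OpenCV has them; the pictures are not rectified), "R" (3x3) and "t" (3): a world point X has camera coordinates R X + t. Camera axes: x right, y down, z forward; pixel columns grow to the right and rows downward; lengths in m; the calibration is good to about 2 mm. A picture is of the moment at which its call begins: read the wrist's pose just before it. camera_model takes no time and is no camera call; for the wrist camera it gives the pose at the moment of the call.
- arm.sign_off(): hands the job in, once; it reports no verdict.
The state is a dict: "t": time; "q": joint angles; "qd": joint speeds; "joint_torque": joint torques, N m; "eef_pos": TCP position; "eef_rot": TCP orientation; "contact_force": force on the tool from outside, world axes, zero at the start; "wrist_torque": the same for the moment, N m; "grip_width": finger opening in m.
Only numpy, scipy, OpenCV 4.12 (cv2) and the standard library are available. Lean on these libraries where they do the work, as an engineer would, in place of code of your own. Each camera call takes 0.05 s, during which the arm holds its last target.

## Working session

There is one attempt and no reset: what is moved stays moved. The work goes in short steps, Python scripts to look and compute and a tool call to move; the robot and the scene stay as the last step left them, time stands still between calls to the robot, and variables do not carry over. Pictures are saved under pics/ and viewed, and the job is handed in when it is done.

Besides the shell and the picture viewer there is one more tool, called after ">>>" as name(argument=value, ...), one argument or row to a line, values as JSON. move_arm: Moves the arm, as the interface text tells. Its arguments: {"type":"object","properties":{"commands":{"type":"array"}},"required":["commands"]}

```bash
mkdir -p pics; ls; python3 - <<'E'
from cell import arm
import cv2,numpy as np
for n in("scene","side"):
    p,d=arm.grab_frame(n); np.savez(f"{n}0.npz",p=p,d=d)
    cv2.imwrite(f"pics/{n}0.png",p[:,:,::-1])
    m=arm.camera_model(n); print(n,{k:np.round(np.array(v),3).tolist() for k,v in m.items()})
s=arm.state(); print(s['t'],s['eef_pos'],s['eef_rot'],s['grip_width'])
E
```

```text
pics
scene {'K': [[442.55, 0.0, 252.778], [0.0, 442.55, 190.374], [0.0, 0.0, 1.0]], 'dist': [0.016, 0.0, 0.0, 0.0, 0.0], 'R': [[-0.924, 0.383, -0.002], [0.363, 0.875, -0.322], [-0.122, -0.298, -0.947]], 't': [0.595, -0.202, 1.284]}
side {'K': [[399.25, 0.0, 261.604], [0.0, 399.25, 190.148], [0.0, 0.0, 1.0]], 'dist': [-0.083, 0.0, 0.0, 0.0, 0.0], 'R': [[0.127, 0.992, 0.001], [0.941, -0.121, -0.317], [-0.314, 0.041, -0.948]], 't': [-0.109, -0.578, 1.427]}
0.1 [5.49647616e-01 9.25046455e-05 3.03180154e-01] [-1.21012148  1.21053285 -1.20821505] 0.08537693338995817
```

View pics/scene0.png

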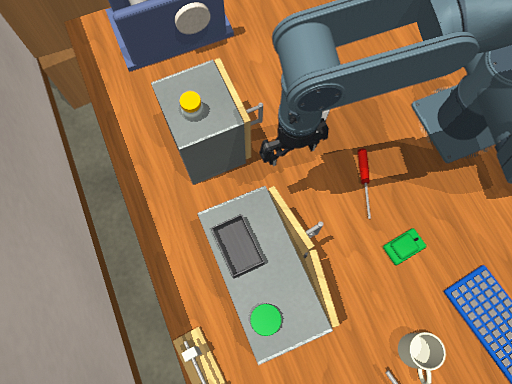

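View pics/side0.png

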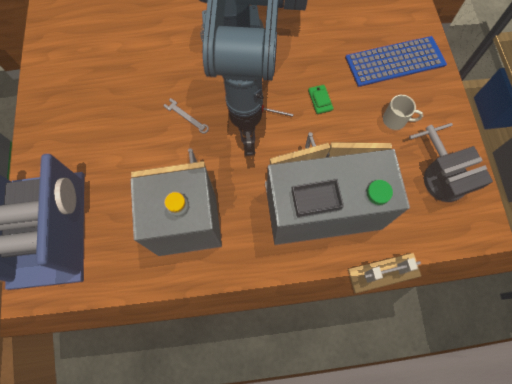

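```bash
cat > h.py <<'E'
import numpy as np,cv2
from cell import arm
def pts(n,d):
    m=arm.camera_model(n);K=np.array(m['K']);D=np.array(m['dist']);R=np.array(m['R']);t=np.array(m['t'])
    v,u=np.mgrid[0:384,0:512]
    r=cv2.undistortPoints(np.stack([u.ravel(),v.ravel()],1).astype(np.float64)[:,None],K,D)[:,0]
    c=np.c_[r,np.ones(len(r))]*d.ravel()[:,None]
    return ((c-t)@R).reshape(384,512,3)
E
python3 - <<'E'
from h import *
for n in("scene","side"):
    z=np.load(n+"0.npz");p,d=z['p'],z['d'];X=pts(n,d)
    hsv=cv2.cvtColor(p,cv2.COLOR_RGB2HSV)
    top=(abs(X[...,2]-.24)<.012)&(d>0)&(X[...,0]>.5)
    grey=top&(hsv[...,1]<50)
    N,L,S,C=cv2.connectedComponentsWithStats(top.astype(np.uint8))
    for i in range(1,N):
        if S[i,4]<150: continue
        for nm,mk in(("all",L==i),("grey",(L==i)&grey),("wood",(L==i)&(hsv[...,1]>80))):
            P=X[mk]
            if len(P)>20: print(n,nm,S[i],np.round(P[:,2].mean(),3),[np.round(a,4) for a in cv2.minAreaRect((P[:,:2]).astype(np.float32))],'\n',np.round(cv2.boxPoints(cv2.minAreaRect(P[:,:2].astype(np.float32))),3).tolist())
    # handle points: window
    w=(slice(215,245),slice(300,330)) if n=="scene" else (slice(128,160),slice(300,325))
    q=X[w];hs=hsv[w]
    k=(hs[...,1]<60)&(q[...,2]>.15)
    print(np.round(q[k],3).tolist()[:80])
    im=cv2.resize(p[180:350,190:350] if n=="scene" else p[120:250,250:420],None,fx=4,fy=4,interpolation=cv2.INTER_CUBIC)
    cv2.imwrite(f"pics/{n}0z.png",im[:600,:800,::-1])
E
```

```text
scene all [ 151   58   99   94 4999] 0.24 [array([ 0.6925, -0.206 ]), array([0.177 , 0.1925]), np.float64(1.4604)] 
 [[0.6019999980926514, -0.1120000034570694], [0.6069999933242798, -0.30399999022483826], [0.7829999923706055, -0.30000001192092896], [0.7789999842643738, -0.10700000077486038]]
scene grey [ 151   58   99   94 4999] 0.24 [array([ 0.7   , -0.2057]), array([0.162 , 0.1926]), np.float64(1.3886)] 
 [[0.6169999837875366, -0.11100000143051147], [0.6209999918937683, -0.30399999022483826], [0.7829999923706055, -0.30000001192092896], [0.7789999842643738, -0.1080000028014183]]
scene wood [ 151   58   99   94 4999] 0.24 [array([ 0.6927, -0.2058]), array([0.1792, 0.1854]), np.float64(0.61)] 
 [[0.6019999980926514, -0.11400000005960464], [0.6039999723434448, -0.29899999499320984], [0.7829999923706055, -0.2980000078678131], [0.781000018119812, -0.1120000034570694]]
scene all [  197   186   142   179 11121] 0.24 [array([0.6909, 0.2079]), array([0.1993, 0.3293]), np.float64(0.773)] 
 [[0.5889999866485596, 0.3709999918937683], [0.593999981880188, 0.041999999433755875], [0.792999982833862
[... 6454 characters left out ...]
563, 0.167, 0.186], [0.581, 0.167, 0.225], [0.583, 0.169, 0.229], [0.582, 0.172, 0.225], [0.559, 0.161, 0.173], [0.561, 0.163, 0.178], [0.561, 0.166, 0.176], [0.584, 0.167, 0.225], [0.584, 0.169, 0.225], [0.585, 0.172, 0.227], [0.56, 0.161, 0.17], [0.56, 0.164, 0.169], [0.562, 0.166, 0.172], [0.588, 0.169, 0.226], [0.588, 0.171, 0.226], [0.589, 0.174, 0.227], [0.561, 0.161, 0.164], [0.561, 0.164, 0.165], [0.563, 0.166, 0.168], [0.56, 0.162, 0.156], [0.562, 0.164, 0.16], [0.609, 0.186, 0.185], [0.607, 0.19, 0.18], [0.608, 0.193, 0.18], [0.631, 0.183, 0.236], [0.633, 0.185, 0.241], [0.632, 0.188, 0.238], [0.612, 0.163, 0.192], [0.611, 0.167, 0.188], [0.612, 0.169, 0.19], [0.632, 0.162, 0.238]]
```

```bash
cat >> h.py <<'E'
from scipy.spatial.transform import Rotation as Ro
C0=np.array([.7105,.2085]);A=.011
def handle(f):
    s,c=np.sin(f),np.cos(f)
    l=np.array([-.082-.125*s-.055*c,.160-.195*c-.055*s])
    return C0+np.array([[np.cos(A),-np.sin(A)],[np.sin(A),np.cos(A)]])@l, A+f
def rows(targets,base):
    # targets: list of (xyz, Rot)
    p0,R0=base
    for P,R in targets:
        print(np.round(R0.inv().apply(np.array(P)-p0)/.05,3),np.round((R0.inv()*R).as_rotvec()/np.radians(6),3))
E
python3 - <<'E'
from h import *
s=arm.state();R=Ro.from_rotvec(s['eef_rot']);print(R.as_matrix().round(3),s['q'])
print(handle(.13),handle(1.45))
m=R.as_matrix();yz=np.arctan2(m[1,2],m[0,2]);print('jaw yaw',yz)
for k in(0,np.pi,-np.pi):
    d=np.pi/2+A+.13-yz+k;print(d)
    rows([(np.r_[handle(.13)[0],.365],Ro.from_rotvec([0,0,d])*R)],(s['eef_pos'],R))
E
```

```text
[[-0.    -0.002  1.   ]
 [-1.     0.    -0.   ]
 [-0.    -1.    -0.002]] [-2.02807206e-01  2.59246414e-01  1.53594958e+00  1.88544335e-06
  1.34801836e+00 -2.02795906e-01]
(array([0.55821439, 0.16633789]), 0.14100000000000001) (array([0.49689518, 0.28805795]), 1.4609999999999999)
jaw yaw -1.1457035397779653e-05
1.7118077838302943
[-3.325 -1.236  0.169] [-5.0000e-03 -1.6347e+01 -2.6000e-02]
4.853400437420087
[-3.325 -1.236  0.169] [4.0000e-03 1.3653e+01 2.2000e-02]
-1.4297848697594988
[-3.325 -1.236  0.169] [4.0000e-03 1.3653e+01 2.2000e-02]
```

>>> move_arm(
  commands=[
    {"gripper":1,"linear":[0,-0.7,0],"delta_rot":[0,0,0]},
    {"gripper":1,"linear":[0,-1.24,0],"delta_rot":[0,1,0]},
    {"gripper":1,"linear":[-0.5,-1.24,0.03],"delta_rot":[0,2.2,0]},
    {"gripper":1,"linear":[-1,-1.24,0.06],"delta_rot":[0,3.5,0]},
    {"gripper":1,"linear":[-1.5,-1.24,0.08],"delta_rot":[0,4.8,0]},
    {"gripper":1,"linear":[-2,-1.24,0.1],"delta_rot":[0,6.1,0]},
    {"gripper":1,"linear":[-2.5,-1.24,0.13],"delta_rot":[0,7.4,0]},
    {"gripper":1,"linear":[-2.9,-1.24,0.15],"delta_rot":[0,8.7,0]},
    {"gripper":1,"linear":[-3.2,-1.24,0.17],"delta_rot":[0,10,0]},
    {"gripper":1,"linear":[-3.32,-1.24,0.17],"delta_rot":[0,11.3,0]},
    {"gripper":1,"linear":[-3.32,-1.24,0.17],"delta_rot":[0,12.6,0]},
    {"gripper":1,"linear":[-3.32,-1.24,0.17],"delta_rot":[0,13.65,0]},
    {"gripper":1,"linear":[-3.32,-1.24,0.17],"delta_rot":[0,13.65,0]},
    {"gripper":1,"linear":[-3.32,-1.24,0.17],"delta_rot":[0,13.65,0]},
    {"gripper":1,"linear":[-3.32,-1.24,0.17],"delta_rot":[0,13.65,0]},
  ],
)

```text
t: 1.6
eef_pos: [0.5585, 0.1659, 0.3657]
eef_rot: [-0.155, 2.147, -2.147]
contact_force: [-0.8, -0.2, 0.1]
grip_width: 0.0855
```

```bash
python3 - <<'E'
from h import *
s=arm.state();print(s['t'],s['eef_pos'],Ro.from_rotvec(s['eef_rot']).as_matrix().round(3),s['q'].round(2) if hasattr(s['q'],'round') else s['q'])
M=arm.camera_model("wrist")
p,d=arm.grab_frame("wrist");X=None
cv2.imwrite("pics/w1.png",p[:,:,::-1])
R=np.array(M['R']);t=np.array(M['t'])
X=pts("wrist",d)
hsv=cv2.cvtColor(p,cv2.COLOR_RGB2HSV)
near=(np.hypot(X[...,0]-.558,X[...,1]-.166)<.035)&(X[...,2]>.222)&(X[...,2]<.236)&(hsv[...,1]<60)
print(near.sum(),X[near].min(0),X[near].max(0),X[near].mean(0))
E
```

```text
1.6 [0.55846794 0.16591541 0.36572232] [[-0.99  -0.     0.143]
 [-0.143 -0.    -0.99 ]
 [ 0.    -1.    -0.   ]] [0.1  0.29 1.35 0.   1.51 1.52]
669 [0.5494137  0.16033798 0.22202369] [0.59256801 0.17537479 0.23108498] [0.5701598  0.16834625 0.2262733 ]
```

View pics/w1.png

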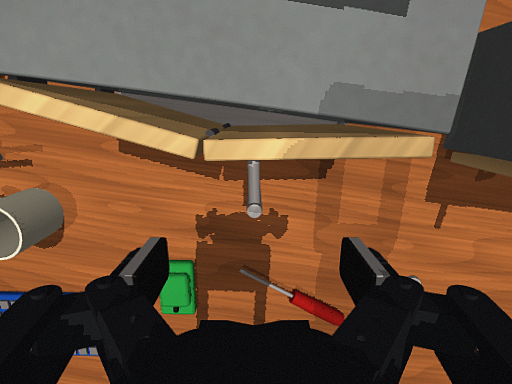

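```bash
python3 - <<'E'
from h import *
p,d=arm.grab_frame("wrist");X=pts("wrist",d)
hsv=cv2.cvtColor(p,cv2.COLOR_RGB2HSV)
near=(X[...,0]<.575)&(np.hypot(X[...,0]-.558,X[...,1]-.166)<.035)&(X[...,2]>.2285)&(X[...,2]<.236)&(hsv[...,1]<60)
q=X[near];print(near.sum(),q.min(0),q.max(0),q.mean(0))
w=(abs(X[...,2]-.24)<.004)&(hsv[...,1]>70)&(X[...,0]<.63)&(X[...,1]<.2)
q=X[w];print(len(q),cv2.fitLine(q[:,:2].astype(np.float32),cv2.DIST_HUBER,0,.01,.01).ravel(), cv2.minAreaRect(q[:,:2].astype(np.float32)*1000))
E
```

```text
151 [0.54975284 0.16038957 0.22852231] [0.56018751 0.17125649 0.23106858] [0.55502809 0.16591234 0.22950385]
4865 [ 0.16106671 -0.98694354  0.60943574  0.12673037] ((609.2664794921875, 125.93644714355469), (15.324695587158203, 151.9386749267578), 9.19205379486084)
```

>>> move_arm(
  commands=[
    {"gripper":1,"linear":[0.06,0.6,0],"delta_rot":[0,-0.2,0]},
    {"gripper":1,"linear":[0.06,1.2,0],"delta_rot":[0,-0.2,0]},
    {"gripper":1,"linear":[0.06,1.8,0],"delta_rot":[0,-0.2,0]},
    {"gripper":1,"linear":[0.06,2.05,0],"delta_rot":[0,-0.2,0]},
    {"gripper":1,"linear":[0.06,2.05,0],"delta_rot":[0,-0.2,0]},
    {"gripper":0,"linear":[0.06,2.05,0],"delta_rot":[0,-0.2,0]},
    {"gripper":0,"linear":[0.06,2.05,0],"delta_rot":[0,-0.2,0]},
    {"gripper":0,"linear":[0.06,2.05,0],"delta_rot":[0,-0.2,0]},
    {"gripper":0,"linear":[0.06,2.05,0],"delta_rot":[0,-0.2,0]},
    {"gripper":0,"linear":[0.06,2.05,0],"delta_rot":[0,-0.2,0]},
    {"gripper":0,"linear":[0.06,2.05,0],"delta_rot":[0,-0.2,0]},
    {"gripper":0,"linear":[0.06,2.05,0],"delta_rot":[0,-0.2,0]},
  ],
)

```text
t: 2.9
eef_pos: [0.5558, 0.1655, 0.2641]
eef_rot: [-0.173, 2.136, -2.136]
contact_force: [-0.5, -1.1, 4.5]
grip_width: 0.0103
```

```bash
python3 - <<'E'
from h import *
s=arm.state();R=Ro.from_rotvec(s['eef_rot']);print(s['t'],s['eef_pos'],s['contact_force'],s['grip_width'])
p,d=arm.grab_frame("wrist");cv2.imwrite("pics/w2.png",p[:,:,::-1])
m=R.as_matrix();print(np.arctan2(m[1,2],m[0,2])+np.pi/2)
P0=np.array([.5555,.1659]);f0=.15
T=[]
for f in np.arange(.2,1.501,.05):
    h,a=handle(f);h0,a0=handle(f0)
    T.append((np.r_[s['eef_pos'][:2]+h-h0,s['eef_pos'][2]],Ro.from_rotvec([0,0,f-f0])*R));
rows(T,(s['eef_pos'],R))
E
```

```text
2.9 [0.55575541 0.16552136 0.26408673] [-0.50659534 -1.06646207  4.5196088 ] 0.010304006745561216
0.16230328640494918
[ 0.115 -0.     0.003] [-0.    -0.477  0.   ]
[ 0.225 -0.    -0.004] [-0.001 -0.955  0.   ]
[ 0.329 -0.    -0.02 ] [-1.000e-03 -1.432e+00  0.000e+00]
[ 0.427 -0.    -0.045] [-0.002 -1.91   0.   ]
[ 0.519 -0.001 -0.079] [-2.000e-03 -2.387e+00  1.000e-03]
[ 0.605 -0.001 -0.123] [-3.000e-03 -2.865e+00  1.000e-03]
[ 0.684 -0.001 -0.176] [-3.000e-03 -3.342e+00  1.000e-03]
[ 0.756 -0.001 -0.237] [-4.00e-03 -3.82e+00  1.00e-03]
[ 0.821 -0.001 -0.308] [-4.000e-03 -4.297e+00  1.000e-03]
[ 0.879 -0.001 -0.387] [-5.000e-03 -4.775e+00  1.000e-03]
[ 0.93  -0.001 -0.475] [-5.000e-03 -5.252e+00  1.000e-03]
[ 0.973 -0.001 -0.57 ] [-6.00e-03 -5.73e+00  1.00e-03]
[ 1.008e+00 -1.000e-03 -6.740e-01] [-6.000e-03 -6.207e+00  2.000e-03]
[ 1.036e+00 -1.000e-03 -7.850e-01] [-7.000e-03 -6.685e+00  2.000e-03]
[ 1.057e+00 -1.000e-03 -9.040e-01] [-7.000e-03 -7.162e+00  2.000e-03]
[ 1.069e+00 -1.000e-03 -1.030e+00] [-8.000e-03 -7.639e+00  2.000e-03]
[ 1.074e+00 -1.000e-03 -1.163e+00] [-8.000e-03 -8.117e+00  2.000e-03]
[ 1.071e+00 -1.000e-03 -1.302e+00] [-9.000e-03 -8.594e+00  2.000e-03]
[ 1.060e+00 -1.000e-03 -1.447e+00] [-9.000e-03 -9.072e+00  2.000e-03]
[ 1.041e+00 -1.000e-03 -1.599e+00] [-1.000e-02 -9.549e+00  2.000e-03]
[ 1.014e+00 -1.000e-03 -1.755e+00] [-1.0000e-02 -1.0027e+01  2.0000e-03]
[ 9.800e-01 -1.000e-03 -1.917e+00] [-1.1000e-02 -1.0504e+01  3.0000e-03]
[ 9.390e-01 -1.000e-03 -2.083e+00] [-1.1000e-02 -1.0982e+01  3.0000e-03]
[ 8.900e-01 -1.000e-03 -2.253e+00] [-1.2000e-02 -1.1459e+01  3.0000e-03]
[ 8.330e-01 -1.000e-03 -2.427e+00] [-1.2000e-02 -1.1937e+01  3.0000e-03]
[ 7.690e-01 -1.000e-03 -2.604e+00] [-1.3000e-02 -1.2414e+01  3.0000e-03]
[ 6.990e-01 -1.000e-03 -2.785e+00] [-1.3000e-02 -1.2892e+01  3.0000e-03]
```

View pics/w2.png

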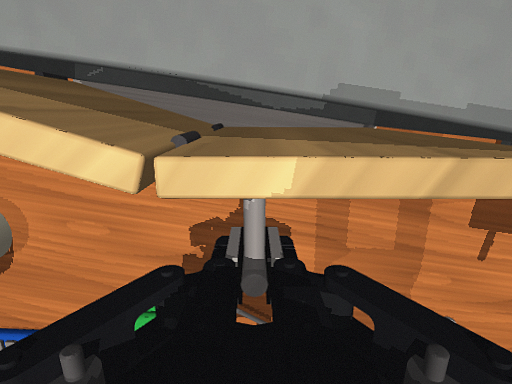

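The bar at (255, 275) sits between the pads. Next I pull the first part along the arc.

>>> move_arm(
  commands=[
    {"gripper":0,"linear":[0.06,0,0],"delta_rot":[0,-0.24,0]},
    {"gripper":0,"linear":[0.115,0,0.003],"delta_rot":[0,-0.48,0]},
    {"gripper":0,"linear":[0.17,0,0],"delta_rot":[0,-0.72,0]},
    {"gripper":0,"linear":[0.225,0,-0.004],"delta_rot":[0,-0.95,0]},
    {"gripper":0,"linear":[0.33,0,-0.02],"delta_rot":[0,-1.43,0]},
    {"gripper":0,"linear":[0.427,0,-0.045],"delta_rot":[0,-1.91,0]},
    {"gripper":0,"linear":[0.52,0,-0.08],"delta_rot":[0,-2.39,0]},
    {"gripper":0,"linear":[0.605,0,-0.123],"delta_rot":[0,-2.86,0]},
    {"gripper":0,"linear":[0.684,0,-0.176],"delta_rot":[0,-3.34,0]},
    {"gripper":0,"linear":[0.756,0,-0.237],"delta_rot":[0,-3.82,0]},
    {"gripper":0,"linear":[0.756,0,-0.237],"delta_rot":[0,-3.82,0]},
  ],
)

```text
t: 4.05
eef_pos: [0.5161, 0.1717, 0.2641]
eef_rot: [-0.551, 1.901, -1.9]
contact_force: [0.1, 0.9, 5.6]
grip_width: 0.0104
```

```bash
cat > fold.py <<'E'
from h import *
def left_panel(names=("side","scene"),tag="x"):
    for n in names:
        p,d=arm.grab_frame(n);X=pts(n,d);hsv=cv2.cvtColor(p,cv2.COLOR_RGB2HSV)
        cv2.imwrite(f"pics/{n}_{tag}.png",p[:,:,::-1])
        w=(abs(X[...,2]-.24)<.006)&(hsv[...,1]>60)&(hsv[...,0]<35)&(X[...,0]<.64)&(X[...,0]>.4)&(X[...,1]<.42)&(X[...,1]>.0)
        N,L,S,_=cv2.connectedComponentsWithStats(w.astype(np.uint8))
        for i in range(1,N):
            if S[i,4]>25:
                q=X[L==i];print(n,S[i],np.round(cv2.boxPoints(cv2.minAreaRect(q[:,:2].astype(np.float32))),3).tolist(),np.arctan2(*cv2.fitLine(q[:,:2].astype(np.float32),cv2.DIST_HUBER,0,.01,.01).ravel()[:2]))
E
python3 - <<'E'
from fold import *
s=arm.state();print(s['t'],s['eef_pos'],s['contact_force'],s['wrist_torque'],s['grip_width'])
left_panel(("side",),"a")
R=Ro.from_rotvec(s['eef_rot']);f0=.55
T=[]
for f in np.arange(.6,1.501,.05):
    h,a=handle(f);h0,a0=handle(f0)
    T.append((np.r_[s['eef_pos'][:2]+h-h0,s['eef_pos'][2]],Ro.from_rotvec([0,0,f-f0])*R));
rows(T,(s['eef_pos'],R))
E
```

```text
4.05 [0.51605465 0.17168416 0.2640556 ] [0.0722089  0.8584583  5.61943888] [0.18856036 0.14506029 0.06245347] 0.010416696113038712
side [335 121  59  29 373] [[0.5299999713897705, 0.24199999868869781], [0.5460000038146973, 0.23199999332427979], [0.6299999952316284, 0.36500000953674316], [0.6140000224113464, 0.375]] 0.5530042
side [285 122  49  40 348] [[0.5329999923706055, 0.22100000083446503], [0.6169999837875366, 0.08799999952316284], [0.6299999952316284, 0.09700000286102295], [0.5460000038146973, 0.23000000417232513]] 2.5781918
[ 0.032 -0.    -0.09 ] [-0.001 -0.477 -0.   ]
[ 0.055 -0.    -0.186] [-0.001 -0.955 -0.   ]
[ 0.067 -0.    -0.286] [-0.002 -1.432 -0.   ]
[ 0.069 -0.    -0.391] [-0.003 -1.91  -0.   ]
[ 0.061 -0.    -0.501] [-0.003 -2.387 -0.   ]
[ 0.043 -0.    -0.614] [-0.004 -2.865 -0.   ]
[ 0.015  0.    -0.731] [-0.005 -3.342 -0.   ]
[-0.023  0.    -0.852] [-0.005 -3.82  -0.   ]
[-0.071  0.    -0.976] [-0.006 -4.297 -0.   ]
[-0.128  0.    -1.103] [-0.007 -4.775 -0.   ]
[-0.195  0.    -1.232] [-0.007 -5.252 -0.   ]
[-0.272  0.    -1.364] [-0.008 -5.73  -0.   ]
[-3.570e-01  1.000e-03 -1.497e+00] [-0.009 -6.207 -0.   ]
[-4.520e-01  1.000e-03 -1.633e+00] [-0.009 -6.685 -0.   ]
[-5.550e-01  1.000e-03 -1.769e+00] [-0.01  -7.162 -0.   ]
[-6.670e-01  1.000e-03 -1.906e+00] [-0.011 -7.639 -0.   ]
[-7.880e-01  1.000e-03 -2.044e+00] [-1.100e-02 -8.117e+00 -1.000e-03]
[-9.160e-01  1.000e-03 -2.183e+00] [-1.200e-02 -8.594e+00 -1.000e-03]
[-1.052e+00  2.000e-03 -2.321e+00] [-1.200e-02 -9.072e+00 -1.000e-03]
```

View pics/side_a.png

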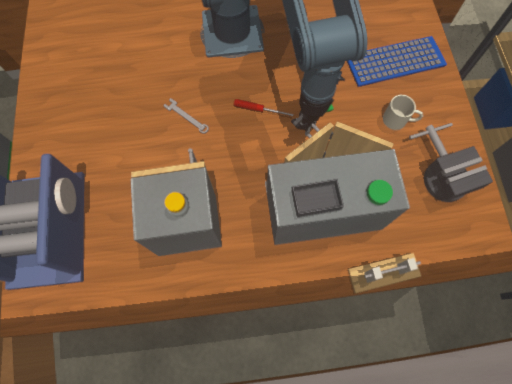

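Works as modelled: the fold is about 0.55 (panels at (310,142) and (362,137)), forces are tiny, and the side door is shut. Continuing.

>>> move_arm(
  commands=[
    {"gripper":0,"linear":[0.032,0,-0.09],"delta_rot":[0,-0.48,0]},
    {"gripper":0,"linear":[0.055,0,-0.186],"delta_rot":[0,-0.95,0]},
    {"gripper":0,"linear":[0.067,0,-0.286],"delta_rot":[0,-1.43,0]},
    {"gripper":0,"linear":[0.069,0,-0.391],"delta_rot":[0,-1.91,0]},
    {"gripper":0,"linear":[0.061,0,-0.501],"delta_rot":[0,-2.39,0]},
    {"gripper":0,"linear":[0.043,0,-0.614],"delta_rot":[0,-2.86,0]},
    {"gripper":0,"linear":[0.015,0,-0.731],"delta_rot":[0,-3.34,0]},
    {"gripper":0,"linear":[-0.023,0,-0.852],"delta_rot":[0,-3.82,0]},
    {"gripper":0,"linear":[-0.071,0,-0.976],"delta_rot":[0,-4.3,0]},
    {"gripper":0,"linear":[-0.128,0,-1.103],"delta_rot":[0,-4.78,0]},
    {"gripper":0,"linear":[-0.195,0,-1.232],"delta_rot":[0,-5.25,0]},
    {"gripper":0,"linear":[-0.272,0,-1.364],"delta_rot":[0,-5.73,0]},
    {"gripper":0,"linear":[-0.357,0,-1.497],"delta_rot":[0,-6.21,0]},
    {"gripper":0,"linear":[-0.452,0,-1.633],"delta_rot":[0,-6.68,0]},
    {"gripper":0,"linear":[-0.555,0,-1.769],"delta_rot":[0,-7.16,0]},
    {"gripper":0,"linear":[-0.61,0,-1.838],"delta_rot":[0,-7.4,0]},
    {"gripper":0,"linear":[-0.61,0,-1.838],"delta_rot":[0,-7.4,0]},
  ],
)

```text
t: 5.8
eef_pos: [0.4922, 0.2662, 0.264]
eef_rot: [-1.091, 1.378, -1.376]
contact_force: [-3.4, 0.7, 8.6]
grip_width: 0.0105
```

```bash
python3 - <<'E'
from fold import *
s=arm.state();print(s['t'],s['eef_pos'],s['contact_force'],s['wrist_torque'],s['grip_width'])
left_panel(("side",),"b")
R=Ro.from_rotvec(s['eef_rot']);f0=1.325
m=R.as_matrix();print(np.arctan2(m[1,2],m[0,2])+np.pi/2)
T=[]
for f in np.arange(1.35,1.52,.025):
    h,a=handle(f);h0,a0=handle(f0)
    T.append((np.r_[s['eef_pos'][:2]+h-h0,s['eef_pos'][2]],Ro.from_rotvec([0,0,f-f0])*R));
rows(T,(s['eef_pos'],R))
E
```

```text
5.8 [0.49218558 0.26620319 0.26404216] [-3.39878795  0.69758037  8.57957598] [0.22301475 0.55869862 0.07775077] 0.010498349241577998
side [365  97  32  51 343] [[0.47099998593330383, 0.34299999475479126], [0.4749999940395355, 0.3269999921321869], [0.6259999871253967, 0.367000013589859], [0.6209999918937683, 0.3840000033378601]] 1.3131227
side [357  99   7  53 298] [[0.4699999988079071, 0.3100000023841858], [0.6240000128746033, 0.2750000059604645], [0.628000020980835, 0.29100000858306885], [0.4740000069141388, 0.32600000500679016]] 1.8023709
1.3400662381660386
[-0.089  0.    -0.009] [-0.    -0.239 -0.   ]
[-0.179  0.    -0.017] [-0.    -0.477 -0.001]
[-0.271  0.    -0.024] [-0.001 -0.716 -0.001]
[-0.365  0.    -0.029] [-0.001 -0.955 -0.001]
[-0.459  0.    -0.033] [-1.000e-03 -1.194e+00 -1.000e-03]
[-0.556  0.001 -0.035] [-1.000e-03 -1.432e+00 -2.000e-03]
[-0.653  0.001 -0.036] [-1.000e-03 -1.671e+00 -2.000e-03]
```

View pics/side_b.png

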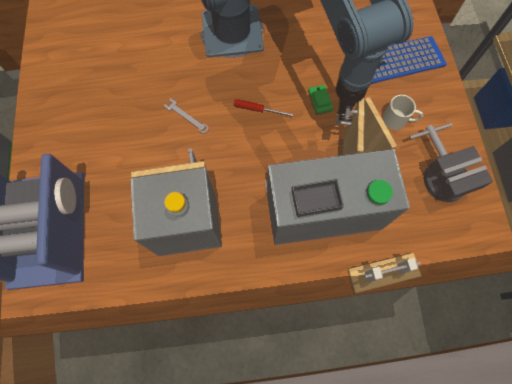

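```bash
python3 - <<'E'
from h import *
for n in("scene","side"):
    z=np.load(n+"0.npz");p,d=z['p'],z['d'];X=pts(n,d)
    w=(X[...,0]>.36)&(X[...,0]<.6)&(X[...,1]>.3)&(X[...,1]<.55)&(X[...,2]>.025)&(X[...,2]<.2)
    N,L,S,_=cv2.connectedComponentsWithStats(w.astype(np.uint8))
    for i in range(1,N):
        if S[i,4]>80: q=X[L==i];print(n,S[i],q.min(0).round(3),q.max(0).round(3))
f=1.45;s,c=np.sin(f),np.cos(f)
Rm=np.array([[np.cos(A),-np.sin(A)],[np.sin(A),np.cos(A)]])
piv=np.array([-.082,.16]);M=piv+.16*np.array([-s,-c])
print([ (C0+Rm@q).round(3) for q in (piv,M,M+.015*np.array([-c,s]),piv+.015*np.array([-c,s]))])
E
```

```text
scene [401 332  44  46 911] [0.387 0.458 0.025] [0.467 0.55  0.096]
side [385  95  34  31 633] [0.388 0.458 0.025] [0.471 0.55  0.097]
[array([0.627, 0.368]), array([0.468, 0.347]), array([0.466, 0.361]), array([0.625, 0.382])]
```

Mug begins at y 0.458; the panel reaches only about 0.38, so it clears. Final push into the stop.

>>> move_arm(
  commands=[
    {"gripper":0,"linear":[-0.089,0,-0.009],"delta_rot":[0,-0.24,0]},
    {"gripper":0,"linear":[-0.179,0,-0.017],"delta_rot":[0,-0.48,0]},
    {"gripper":0,"linear":[-0.271,0,-0.024],"delta_rot":[0,-0.72,0]},
    {"gripper":0,"linear":[-0.365,0,-0.029],"delta_rot":[0,-0.95,0]},
    {"gripper":0,"linear":[-0.46,0,-0.033],"delta_rot":[0,-1.19,0]},
    {"gripper":0,"linear":[-0.51,0,-0.034],"delta_rot":[0,-1.3,0]},
    {"gripper":0,"linear":[-0.51,0,-0.034],"delta_rot":[0,-1.3,0]},
  ],
)

```text
t: 6.55
eef_pos: [0.4958, 0.2892, 0.2641]
eef_rot: [-1.167, 1.28, -1.281]
contact_force: [-6.3, -7.2, 11.9]
grip_width: 0.0105
```

```bash
python3 - <<'E'
from fold import *
s=arm.state();print(s['t'],s['eef_pos'],s['contact_force'],s['wrist_torque'],s['grip_width'])
print(handle(1.45))
left_panel(("side","scene"),"c")
E
```

```text
6.55 [0.49582132 0.28920035 0.26406234] [-6.34665333 -7.16432263 11.86783242] [-0.92570836  0.90674183 -0.02680659] 0.010469099503110223
(array([0.49689518, 0.28805795]), 1.4609999999999999)
side [366  96  32  55 630] [[0.4699999988079071, 0.3799999952316284], [0.47099998593330383, 0.3109999895095825], [0.6259999871253967, 0.31299999356269836], [0.625, 0.38199999928474426]] 1.7056854
scene [ 322  280   81   54 1242] [[0.4659999907016754, 0.3799999952316284], [0.4659999907016754, 0.3140000104904175], [0.6259999871253967, 0.3140000104904175], [0.6259999871253967, 0.38100001215934753]] 1.3468857
```

>>> move_arm(
  commands=[
    {"gripper":0,"linear":[-0.05,0,0],"delta_rot":[0,-0.1,0]},
    {"gripper":0,"linear":[-0.08,0,0],"delta_rot":[0,-0.15,0]},
    {"gripper":0,"linear":[-0.08,0,0],"delta_rot":[0,-0.15,0]},
  ],
)

```text
t: 6.95
eef_pos: [0.4959, 0.2898, 0.264]
eef_rot: [-1.18, 1.267, -1.274]
contact_force: [-8.6, -19.4, 14.7]
grip_width: 0.0104
```

```bash
python3 - <<'E'
from h import *
s=arm.state();print(s['t'],s['eef_pos'],s['contact_force'],s['wrist_torque'],s['grip_width'])
p,d=arm.grab_frame("wrist");cv2.imwrite("pics/w3.png",p[:,:,::-1])
print(Ro.from_rotvec(s['eef_rot']).as_matrix().round(2))
E
```

```text
6.95 [0.49590334 0.28981483 0.26403328] [ -8.56940563 -19.42390021  14.65259806] [-2.76596726  1.08328791 -0.17077558] 0.010370844333778483
[[-0.08 -0.    1.  ]
 [-1.   -0.01 -0.08]
 [ 0.01 -1.   -0.  ]]
```

View pics/w3.png

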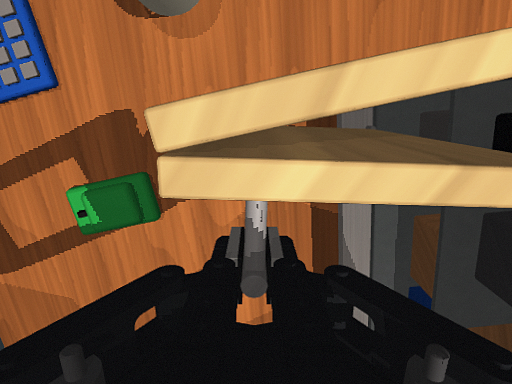

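>>> move_arm(
  commands=[
    {"gripper":1,"linear":[0,0,0],"delta_rot":[0,0,0]},
    {"gripper":1,"linear":[0,0,0],"delta_rot":[0,0,0]},
    {"gripper":1,"linear":[0.06,0,0],"delta_rot":[0,0,0]},
    {"gripper":1,"linear":[0.06,0,0],"delta_rot":[0,0,0]},
    {"gripper":1,"linear":[0.06,0,0],"delta_rot":[0,0,0]},
    {"gripper":1,"linear":[0.06,-0.3,0],"delta_rot":[0,0,0]},
    {"gripper":1,"linear":[0.06,-0.8,0],"delta_rot":[0,0,0]},
    {"gripper":1,"linear":[0.06,-1.4,0],"delta_rot":[0,0,0]},
    {"gripper":1,"linear":[0.06,-2,0],"delta_rot":[0,0,0]},
    {"gripper":1,"linear":[0.06,-2.4,0],"delta_rot":[0,0,0]},
    {"gripper":1,"linear":[0.06,-2.6,0],"delta_rot":[0,0,0]},
    {"gripper":1,"linear":[0.06,-2.6,0],"delta_rot":[0,0,0]},
    {"gripper":1,"linear":[0.06,-2.6,0],"delta_rot":[0,0,0]},
  ],
)

```text
t: 8.3
eef_pos: [0.4972, 0.2914, 0.3922]
eef_rot: [-1.171, 1.27, -1.269]
contact_force: [-0.0, 0.2, -0.3]
grip_width: 0.0854
```

```bash
python3 - <<'E'
from fold import *
s=arm.state();print(s['t'],s['eef_pos'],s['contact_force'],s['grip_width'])
left_panel(("side","scene"),"d")
p,d=arm.grab_frame("wrist");X=pts("wrist",d);hsv=cv2.cvtColor(p,cv2.COLOR_RGB2HSV)
cv2.imwrite("pics/w4.png",p[:,:,::-1])
near=(np.hypot(X[...,0]-.497,X[...,1]-.288)<.03)&(X[...,2]>.2285)&(X[...,2]<.236)&(hsv[...,1]<60)
q=X[near];print(near.sum(),q.mean(0))
for lo,hi in((.28,.33),(.33,.39)):
    w=(abs(X[...,2]-.24)<.003)&(hsv[...,1]>70)&(X[...,0]<.61)&(X[...,0]>.46)
    # split left/right panel by components
N,L,S,_=cv2.connectedComponentsWithStats(w.astype(np.uint8))
for i in range(1,N):
    if S[i,4]>300:
        q=X[L==i];v=cv2.fitLine(q[:,:2].astype(np.float32),cv2.DIST_HUBER,0,.01,.01).ravel();print(S[i],v,q[:,:2].mean(0))
E
```

```text
8.3 [0.49723681 0.29136521 0.39220323] [-0.00254603  0.19050266 -0.29328709] 0.08543755317290908
side [374 101  24  48 288] [[0.4860000014305115, 0.3659999966621399], [0.4880000054836273, 0.3479999899864197], [0.6259999871253967, 0.367000013589859], [0.6240000128746033, 0.38499999046325684]] 1.4417081
side [366 105  12  46 282] [[0.49399998784065247, 0.3269999921321869], [0.6259999871253967, 0.31200000643730164], [0.628000020980835, 0.328000009059906], [0.4959999918937683, 0.3440000116825104]] 1.6856906
scene [ 322  280   81   54 1245] [[0.46700000762939453, 0.3790000081062317], [0.46700000762939453, 0.31299999356269836], [0.6259999871253967, 0.3140000104904175], [0.6259999871253967, 0.38100001215934753]] 1.4206975
117 [0.49535703 0.28851481 0.22954962]
[ 207   71  195   62 4045] [0.99147874 0.13026872 0.53959924 0.36384526] [0.53959922 0.36384527]
[ 210  134  188   25 3652] [ 0.99413383 -0.10815709  0.53816396  0.3313562 ] [0.53816398 0.3313562 ]
```

View pics/side_d.png

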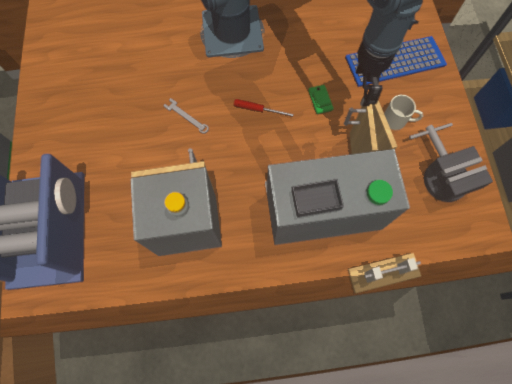

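View pics/w4.png

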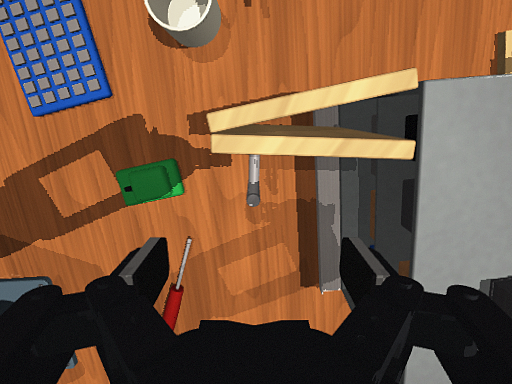

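The angle between the panels is 0.239 rad, so the fold is 1.451, at the stop. The robot is clear and the side door is unchanged.

```bash
python3 -c "
from cell import arm
print(arm.sign_off())"
```

```text
the job is handed in; nothing more can be done
None
```

The wide cupboard's folding door is fully open, and the narrow cupboard's door is still shut. I gripped the upright bar from above, pulled it along its arc to the stop, opened the fingers in place and raised the arm clear.

- **Fold angle:** after I let go, the panel edges in the wrist picture gave a fold of about 1.451 rad, against 1.45 at the stop. The bar was within 2 mm of where it should be fully folded.
- **Stop reached:** a further 4 mm push at the end moved the tool less than 1 mm. The sideways (y) force rose from about 7 to 19 N; the total was about 26 N, the highest I read.
- **Narrow cupboard:** its door and handle look unchanged between the first and last side pictures. I checked this by eye and did not measure the angle.
- **Robot at hand-in:** the tool was about 130 mm above the handle, touching nothing, with a force reading near 0 N. I handed in at about 8.5 s.
- **Disagreement:** my first estimate of the starting angle was 0.13 rad. The close-up wrist picture gave 0.15, so I corrected to that before gripping. No check failed.

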